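Run the go-ring round a bent bar and park it behind the keeper

TASK

Push the brass ring gauge along the bent steel bar, round the bend and on against the sprung black buffer of the red stop head, until the yellow keeper hook has dropped behind the ring and holds it there. Push gently: do not ram the buffer to the end of its travel. Leave the loose things around the fixture where they are.

Things in the scene. Friction and masses are not known exactly. Their poses are not given: they have to be found in the camera images.
- gauge_fixture: Fixed blue base plate (10 mm high) with two posts that carry a level bent steel bar, 16 mm in diameter. Origin on the bench under the bar's start, at the centre of the first post (head 28 mm across, top 74 mm up). Bar: 120 mm straight along the fixture's +x, bend to the left through 90 degrees (centre: point bend_centre), then 150 mm straight along its +y to an equal second post.
- bend_centre (a point): Empty point at bar height round which the bar is bent: the bar's axis runs round it on a radius of 60 mm, level, 60 mm above the bench. In the fixture's frame it lies at x 120, y 60, z 60 mm. The bend starts at x 120, y 0 and ends at x 180, y 60 mm. Beware: a fixed lamp batten hangs 520 mm above the bench over all its width, its front edge 0.60 m ahead of the robot's base axis.
- second_leg: Straight second leg of the bar. Origin on the bar's axis at the end of the bend (thin red line), x along the leg away from the bend. A red stop head (20 mm long, 40 wide) is clamped somewhere on it and stays put; its place is not reported. The face of its relaxed buffer, a black disc 36 mm across round the bar, lies 72 to 92 mm along this x.
- ring: Loose brass ring gauge threaded on the bar: outside 48 mm across, 22 mm thick along the bar, bore 19.6 mm, so it hangs 2 mm low and can cock if pushed on one side. Origin at its centre, x along its bore, the way it has to go. Starts on the first leg, 68 to 90 mm from the first post's centre. Fingers straddling the bar, 20 to 32 mm apart, push its rear face squarely. About 0.2 kg.
- buffer (a joint): How far the sprung buffer is pressed in along the bar (m): 0 relaxed, hard end at 0.016. Force: 2 N at first touch plus 1 N per mm. The keeper drops behind the ring at about 0.005 (about 7 N; lifting the hook costs 1 to 3 N before that). Past 0.013 (15 N) counts as rammed.
- keeper (a joint): Angle (rad) of the yellow keeper, a sprung arm 8 mm wide above the bar, hinged on the stop head and reaching over the ring towards the bend: 0 down, grows as it lifts. The ring lifts its ramped hook by 0.05 to 0.15; the hook then falls to 0 behind the ring's rear face, above the bar, between straddling fingers. The arm stays within 52 mm above the bar's axis.
- collar_blank: Loose yellowish turned collar, 40 mm in diameter, 27 mm high, standing on the bench beneath the inner side of the bend; origin at the centre of its underside. To be left alone.
- red_pliers: Loose pliers with red handles, 61 x 193 x 15 mm, lying to the right of the fixture; origin at the centre of its underside. To be left alone.
- deburr_pencil: Loose blue air deburring pencil, 23 x 176 x 22 mm, lying to the left of the fixture; origin at the centre of its underside. To be left alone.
Mind the look-alikes: they are no part of the job. What is shaped like the ring but blue or pink is not meant.

How it is judged:
On the way:
1. the ring has come round the bend onto the second leg (x of ring in the frame of second_leg above 0.015 m and y of ring in the frame of second_leg between -0.006 and 0.006 m), for 0.1 s.
At the end, for the whole second after the job is handed in: The ring sits at rest on the second leg between buffer and keeper: its centre 55 to 100 mm past the end of the bend, the buffer held in by 3 to 9 mm, the keeper hook down (under 0.05 rad) behind the ring (value of joint buffer between 0.003 and 0.009 m and value of joint keeper below 0.05 rad and x of ring in the frame of second_leg between 0.055 and 0.1 m and linear speed of ring below 0.01 m/s); the robot touches nothing.
It fails at once if the buffer is rammed in by more than 13 mm (value of joint buffer above 0.013 m).
It fails at once if a loose bystander (collar blank, pliers, deburring pencil) is moved by more than 20 mm (distance of any of collar_blank, red_pliers, deburr_pencil from where it was at the start of the episode above 0.02 m).
It also fails if it takes over 45 s, if anything falls off the work surface, if the arm or the gripper's body presses on something with over 40 N, if the wrist force passes 120 N, or if a joint passes its speed limit or range.

ROBOT

A 6-joint arm with a two-finger parallel gripper is mounted at the origin on a cart in front of the work surface, level with it; the furniture and walls round the work are solid. World frame = base frame: x ahead of the robot, y to its left, z up, the work surface at z = 0. Lengths are in m, angles in rad, forces in N, time in s.
With the tool pointing down it reaches from about 0.35 to 0.85 m from the base axis. Payload 8.1 kg.
Tool frame: the origin (TCP) lies on the front face of the gripper's body, between the roots of the fingers; the fingertips stand 73 mm ahead of it and the grasp point (between the pads) lies 54 mm ahead of it (grasp_offset is the z of the grasp point in the tool frame, in m); z points along the fingers, y is the line along which they close (so a half turn about z gives the same grasp; the last joint's range is limited). The gripper opens to 85 mm and grips with 20 to 120 N. Pads are 22 mm wide; open, the fingers measure 114 mm over their backs; the gripper's body (76 mm by 85 mm) begins 54 mm behind the grasp point. The pads swing forward as they close: fully open they stand 13 mm farther back than shut.
Start: joints at [1.162, 0.13, 1.488, -0, 1.523, -0.085], TCP at [0.191, 0.569, 0.304] pointing down, gripper open.
Joint ranges: [-2.96, 2.96], [-0.89, 2.26], [0.02, 2.5], [-1.34, 4.48], [0, 2.73], [-2.66, 2.66]. Speed limits (rad/s): [2.39, 2.39, 2.79, 3.14, 3.14, 3.14].

INTERFACE

Orientations are given as [roll, pitch, yaw] about the fixed x, y, z axes, in that order (R = Rz(yaw) Ry(pitch) Rx(roll)).
In Python, from station import sense, grab_frame, job_done, search_frame, silhouettes, grasp_offset gives the robot as it stands. The module is installed in compiled form; this text tells all that it offers.
- The arm moves only by the shell command python3 -m inch 'ROWS' [FORCE]. ROWS is JSON, a list of rows, each an object of numbers: "dx", "dy", "dz": the shift along the tool's x, y, z in cm; "ax", "ay", "az": the turn, a rotation vector about the tool's x, y, z in degrees; "claw": the opening, from 0 (shut) to 1 (fully open). In form: [{"dx": .., "dy": .., "dz": .., "ax": .., "ay": .., "az": .., "claw": ..}, ...]. A call has 1 to 20 rows; each row shifts and turns the commanded pose from where the row before left it, along the tool's axes as they then stand; what a row does not reach is not made up. A row lasts 1/10 s, in which the tool goes at most 50 mm and 8.59 degrees, less where a joint would pass 70% of its speed; a pose out of reach is approached as far as the arm can. A call with a gripper value outside its range is refused whole. The fingers move at their own pace and stop on an object; FORCE is the grip in N (left out, the last holds). Time passes only in rows, so rows that do not move let the fingers close. It gives the time, the measured TCP pose, the force, the opening and the grip force at its end, in the units of the state.
- sense(): the state, without advancing time (a new reading comes with each control period).
- grab_frame(name): name is "side" or "top" or "wrist"; returns a dict with "pixels" (384x512x3 uint8, red, green, blue), "depth" (384x512 float32, m along the optical axis (not along the pixel's ray), 0 where there is no reading), "fx", "fy", "cx", "cy" (pixels), "D" ([k1, k2, p1, p2, k3] as OpenCV has them; the pictures are not rectified), "pose" (4x4, takes a point from camera to world coordinates). Camera axes: x right, y down, z forward; pixel columns grow to the right and rows downward; lengths in m; the calibration is good to about 2 mm. A picture is of the moment at which its call begins.
- job_done(): hands the job in; it is judged then, once.
Trained networks look in a picture, given as the dict that the camera call returned (one of the last four; its "shot" number tells which), for a name from the list of things; names that differ only in an ending like _2 or _b are one class to them, and where a whole thing is asked for, a point or a joint stands for the part that bears it (a point fixed in the world has none). Each returns a list of dicts, best first, with "p" (0 to 1); they miss things now and then, are a little off and sometimes report something else, mostly with a low value. They report only what shows in the picture. A call takes as long as a camera call. They do not tell look-alikes from the thing itself.
- search_frame(picture, thing): "point" ([column, row] in pixels, amid what is visible of it).
- silhouettes(picture, thing): "pixels" (384x512 bool, what is visible of it) and "point" ([column, row] in pixels, amid what is visible of it).
The state is a dict: "clock": time; "qpos": joint angles; "dq": joint speeds; "effort": joint torques, N m; "position": TCP position; "eef_rot": TCP orientation; "ft_force": force on the tool from outside, world axes, zero at the start; "wrist_torque": the same for the moment, N m; "grip_width": finger opening in m; "finger_force": force on a finger pad.
Only numpy, scipy, OpenCV 4.12 (cv2) and the standard library are available. Lean on these libraries where they do the work, as an engineer would, in place of code of your own. Each camera call takes 0.05 s, during which the arm holds its last target. There are 200 camera calls.

## Working session

There is one attempt and no reset: what is moved stays moved. The work goes in short steps, Python scripts to look and compute and a shell command to move; the robot and the scene stay as the last step left them, time stands still between calls to the robot, and variables do not carry over. Pictures are saved under pics/ and viewed, at most 13 in all, crops included, and the job is handed in when it is done.

```bash
mkdir -p pics
cat > h.py <<'E'
import numpy as np,cv2
from station import *
def world(f,u,v,d=None):
    K=np.array([[f['fx'],0,f['cx']],[0,f['fy'],f['cy']],[0,0,1]])
    n=cv2.undistortPoints(np.array([[[u,v]]],float),K,np.array(f['D']))[0,0]
    if d is None: d=f['depth'][int(round(v)),int(round(u))]
    P=f['pose']; return P[:3,:3]@(np.array([n[0],n[1],1])*d)+P[:3,3]
def cloud(f):
    K=np.array([[f['fx'],0,f['cx']],[0,f['fy'],f['cy']],[0,0,1]])
    v,u=np.mgrid[:384,:512]
    n=cv2.undistortPoints(np.stack([u.ravel(),v.ravel()],1).astype(float)[:,None],K,np.array(f['D']))[:,0]
    d=f['depth'].ravel(); p=np.c_[n*d[:,None],d]
    return (p@f['pose'][:3,:3].T+f['pose'][:3,3]).reshape(384,512,3)
def save(im,name): cv2.imwrite('pics/'+name,im[:,:,::-1])
E
python3 - <<'E'
from h import *
import pickle
F={}
for n in ['top','side']:
    f=grab_frame(n);F[n]=f;save(f['pixels'],n+'0.png')
    print(n,f['pose'][:3,3].round(3),f['fx'])
    for t in ['ring','gauge_fixture','second_leg','buffer','keeper','collar_blank','red_pliers','deburr_pencil']:
        for r in search_frame(f,t)[:4]:
            u,v=r['point'];print(t,round(r['p'],2),np.round(r['point']),world(f,u,v).round(3))
pickle.dump(F,open('F.pkl','wb'))
s=sense();print(s['clock'],s['position'],s['eef_rot'],s['ft_force'],grasp_offset)
E
```

```text
top [ 0.385 -0.012  1.128] 360.0887826865653
ring 0.68 [308. 224.] [ 0.451 -0.202  0.035]
ring 0.59 [285. 200.] [ 0.526 -0.137 -0.   ]
gauge_fixture 0.68 [213. 216.] [0.474 0.089 0.007]
second_leg 0.81 [180. 205.] [0.501 0.181 0.069]
buffer 0.61 [363. 214.] [ 0.486 -0.383 -0.003]
keeper 0.55 [183. 201.] [0.509 0.169 0.091]
collar_blank 0.55 [222. 195.] [0.54  0.063 0.003]
red_pliers 0.72 [373. 216.] [ 0.478 -0.412  0.009]
deburr_pencil 0.55 [114. 181.] [0.584 0.409 0.001]
side [ 0.257 -0.994  0.906] 469.6688029067521
ring 0.74 [270. 202.] [ 0.532 -0.038  0.074]
ring 0.55 [258. 264.] [ 0.448 -0.222  0.04 ]
ring 0.52 [282. 246.] [ 0.53  -0.158  0.017]
gauge_fixture 0.88 [246. 194.] [0.493 0.095 0.008]
second_leg 0.5 [240. 160.] [0.498 0.193 0.068]
buffer 0.59 [243. 167.] [0.5   0.159 0.063]
keeper 0.62 [250. 159.] [0.52  0.151 0.095]
red_pliers 0.85 [292. 319.] [ 0.489 -0.376  0.001]
deburr_pencil 0.45 [248. 139.] [0.569 0.384 0.015]
0.9 [0.19087434 0.56883591 0.30390998] [ 3.14155959e+00 -4.92505527e-06  2.81779393e+00] [ 0.64770651  0.61057613 -0.82582452] 0.0539
```

Run:
```python
from h import *
import pickle
F=pickle.load(open('F.pkl','rb'))
a=F['top']['pixels'][140:290,100:400]; b=F['side']['pixels'][110:310,170:370]
save(np.vstack([cv2.resize(a,(600,300)),np.pad(cv2.resize(b,(300,300)),((0,0),(0,300),(0,0)))]),'c0.png')
save(cv2.resize(b,(800,600)[:1]+(600,)) ,'side_c.png')
c=cloud(F['top']);m=(abs(c[:,:,2]-.064)<.008)&(c[:,:,0]>.3)&(c[:,:,0]<.75)&(abs(c[:,:,1])<.35)
v,u=np.where(m)
for i in range(0,len(u),4): print(u[i],v[i],(c[v[i],u[i]]*1000).astype(int),F['top']['pixels'][v[i],u[i]])
```

```text
217 176 [590  75  62] [103  98  94]
221 176 [589  63  65] [91 88 87]
225 176 [589  51  65] [90 87 83]
216 177 [586  77  67] [96 94 91]
220 177 [586  65  68] [98 96 95]
224 177 [586  53  68] [97 95 94]
228 177 [586  42  67] [88 86 83]
213 178 [583  86  67] [91 88 87]
218 178 [583  71  68] [100  98  96]
222 178 [583  60  65] [101  98  96]
226 178 [583  47  67] [100  97  95]
230 178 [583  35  68] [90 88 85]
211 179 [580  92  65] [98 97 94]
215 179 [579  80  69] [101  99  97]
219 179 [580  69  65] [91 89 87]
223 179 [580  57  65] [95 93 90]
227 179 [580  44  67] [101  99  98]
231 179 [580  32  67] [93 91 89]
210 180 [577  95  65] [100  96  95]
214 180 [576  83  70] [93 90 90]
218 180 [577  72  64] [83 82 78]
222 180 [577  59  66] [89 85 82]
226 180 [577  47  66] [93 90 88]
230 180 [578  36  64] [105 101 101]
234 180 [578  24  65] [81 78 76]
209 181 [574  98  66] [102  85  83]
213 181 [573  86  67] [84 82 82]
217 181 [575  75  61] [94 88 85]
227 181 [574  44  65] [82 79 78]
231 181 [575  33  63] [102 100  97]
235 181 [574  20  66] [85 82 81]
208 182 [570 101  68] [102  85  83]
212 182 [57
[... 3020 characters left out ...]
56 209 [491 -42  67] [107 104 102]
165 210 [485 225  71] [38 48 66]
256 210 [488 -42  67] [105 103 101]
260 210 [488 -54  62] [68 67 67]
256 211 [485 -42  66] [99 98 95]
260 211 [485 -54  64] [72 70 71]
173 212 [479 201  71] [46 29 26]
258 212 [482 -48  66] [107 103 101]
164 213 [476 228  70] [52 57 68]
256 213 [479 -42  63] [61 63 65]
261 213 [479 -57  69] [49 49 49]
178 214 [473 186  71] [53  4  4]
259 214 [476 -51  70] [58 59 57]
165 215 [470 225  70] [57 59 61]
258 215 [473 -48  68] [53 53 53]
173 216 [468 203  61] [17 16 17]
168 217 [464 216  70] [49 49 49]
260 217 [467 -54  71] [50 51 52]
258 218 [464 -48  67] [38 40 40]
259 220 [459 -51  58] [45 46 46]
263 221 [456 -63  58] [35 35 34]
```

View pics/c0.png

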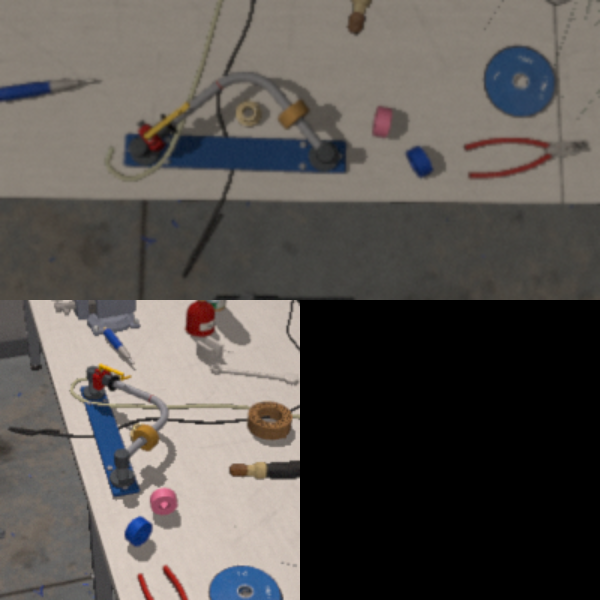

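View pics/side_c.png

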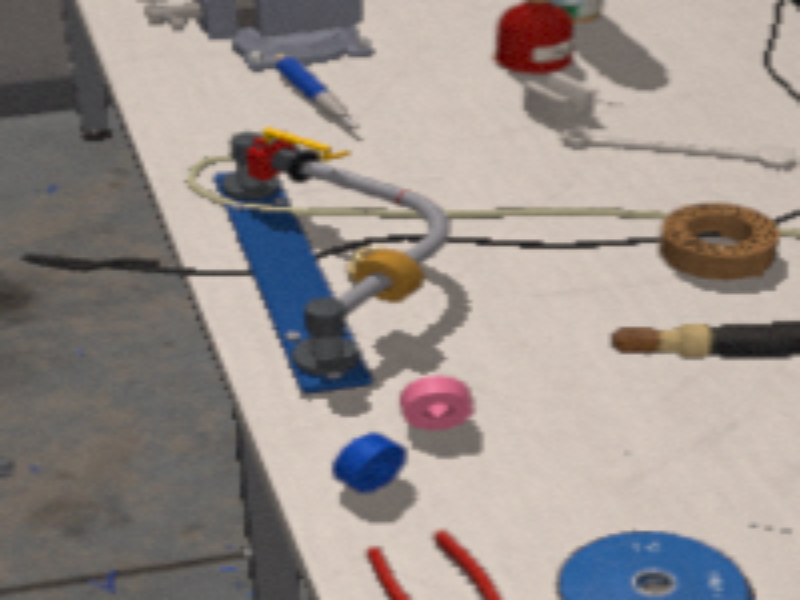

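The brass ring is at about (245,196) in the top view and (270,202) in the side view. It is the only one of the lookalikes threaded on the bar:
- **Pink ring:** (291,201) top, loose on the bench.
- **Blue ring:** (309,221) top, loose on the bench.
- **Cork ring:** (350,204) side, loose on the bench.

The red stop head with its yellow keeper is at about (175,208) in the top view. Next I fit the fixture to the cloud.

```bash
cat >> h.py <<'E'
def path(s):  # fixture frame axis point + tangent angle, s = length from post centre
    s=np.atleast_1d(s).astype(float); A=.06*np.pi/2
    a=np.clip((s-.12)/.06,0,np.pi/2)
    x=np.where(s<.12,s,.12+.06*np.sin(a)); y=np.where(s<.12,0,.06-.06*np.cos(a))+np.where(s>.12+A,s-.12-A,0)
    return np.c_[x,y],a
def fix2w(P,T): c,s=np.cos(T[2]),np.sin(T[2]); return P@np.array([[c,s],[-s,c]])+T[:2]
E
python3 - <<'E'
from h import *
import pickle
from scipy.optimize import least_squares
from scipy.spatial import cKDTree
F=pickle.load(open('F.pkl','rb'))
for n in ['top','side','both']:
    pts=[]
    for k in ([n] if n!='both' else ['top','side']):
        f=F[k];c=cloud(f);im=f['pixels'].astype(int)
        sat=im.max(2)-im.min(2)
        m=(c[...,2]>.054)&(c[...,2]<.073)&(c[...,0]>.46)&(c[...,0]<.6)&(c[...,1]>-.06)&(c[...,1]<.165)&(sat<22)
        pts.append(c[m])
    p=np.vstack(pts);axz=.06
    S=np.arange(.015,.28,.001)
    def res(T):
        P,_=path(S);W=np.c_[fix2w(P,T),np.full(len(S),T[3])]
        d,_=cKDTree(W).query(p);return d-.008
    r=least_squares(res,[.47,-.052,.69,.06],loss='soft_l1',f_scale=.002)
    print(n,len(p),r.x.round(4),np.median(abs(r.fun)).round(4))
    T=r.x
    if n=='both': np.save('T.npy',T)
T=np.load('T.npy');e,_=path(.12+.06*np.pi/2);
for k in ['top','side']:
    f=F[k];c=cloud(f);im=f['pixels'].astype(int)
    R=np.array([[np.cos(T[2]),-np.sin(T[2])],[np.sin(T[2]),np.cos(T[2])]])
    q=(c[...,:2]-T[:2])@R
    # brass
    m=(im[...,0]>1.35*im[...,2])&(im[...,0]-im[...,2]>20)&(c[...,2]>.03)&(c[...,2]<.09)&(abs(q[...,1])<.03)&(q[...,0]>.03)&(q[...,0]<.12)
    a=q[m];print(k,'ring x',np.percentile(a[:,0],[2,10,50,90,98]).round(4),'y',np.percentile(a[:,1],[2,50,98]).round(4),'z',np.percentile(c[m][:,2],[2,50,98]).round(4))
    L=q[...,1]-.06
    m=(abs(q[...,0]-.18)<.024)&(L>.03)&(L<.16)&(c[...,2]>.045)&(c[...,2]<.13)
    o=np.where(m)
    y=(im[...,0]>1.4*im[...,2])&(im[...,1]>1.3*im[...,2])&m
    d=(im.max(2)<60)&m&((im.max(2)-im.min(2))<15); rd=(im[...,0]>1.8*im[...,1])&m
    for nm,mm in(('keeper',y),('black',d),('red',rd)):
        if mm.sum(): print(k,nm,mm.sum(),np.percentile(L[mm],[2,20,50,80,98]).round(3),np.percentile(c[mm][:,2],[2,50,98]).round(3))
    print('max z in corridor',c[(c[...,0]>.1)&(c[...,0]<.65)&(c[...,1]>-.15)&(c[...,1]<.62)][:,2].max())
E
```

```text
top 450 [ 0.4722 -0.0606  0.7129  0.0602] 0.0012
side 381 [ 0.4787 -0.0621  0.7693  0.0608] 0.0017
both 831 [ 0.4756 -0.0615  0.7424  0.0605] 0.0015
top ring x [0.06   0.0613 0.07   0.0801 0.0823] y [-0.0216  0.0024  0.0224] z [0.0626 0.0773 0.0837]
top keeper 117 [0.048 0.067 0.094 0.116 0.127] [0.067 0.092 0.096]
top black 114 [0.082 0.094 0.136 0.146 0.153] [0.059 0.073 0.078]
top red 75 [0.111 0.114 0.12  0.127 0.131] [0.05  0.075 0.086]
max z in corridor 1.128441964173644
side ring x [0.0557 0.0574 0.0617 0.0763 0.0816] y [-0.0249 -0.0098  0.0173] z [0.0401 0.0703 0.0835]
side keeper 101 [0.046 0.065 0.1   0.117 0.127] [0.05  0.089 0.097]
side black 73 [0.082 0.084 0.089 0.111 0.146] [0.048 0.067 0.078]
side red 98 [0.107 0.11  0.115 0.123 0.134] [0.046 0.07  0.085]
max z in corridor 0.6071486430798735
```

```bash
python3 -m inch '[{"dx":-1.5,"dy":-1.4},{"dx":-3,"dy":-2.7},{"dx":-3,"dy":-2.7},{"dx":-3,"dy":-2.7},{"dx":-3,"dy":-2.7},{"dx":-3,"dy":-2.7},{"dx":-3,"dy":-2.7},{"dx":-3,"dy":-2.7},{"dx":-3,"dy":-2.7},{"dx":-3,"dy":-2.7},{"dx":-3,"dy":-2.7},{"dx":-3,"dy":-2.7},{"dx":-3,"dy":-2.7},{"dx":-3,"dy":-2.7},{"dx":-3,"dy":-2.7},{"dx":-3,"dy":-2.6},{"dx":-1.5,"dy":-1}]'
python3 -m inch '[{"az":4},{"az":8},{"az":8},{"az":8},{"az":8},{"az":8},{"az":8},{"az":8},{"az":8},{"az":4},{"claw":1}]'
python3 - <<'E'
from h import *
import pickle
f=grab_frame('wrist');pickle.dump(f,open('W.pkl','wb'));save(f['pixels'],'w1.png')
s=sense();print(s['clock'],s['position'],s['eef_rot'],s['qpos'],s['ft_force'],f['pose'].round(3))
E
```

```text
0.95 [0.19088999 0.5688406  0.30391352] [3.14154174e+00 9.66440685e-06 2.81780722e+00] [ 1.16159513e+00  1.30373594e-01  1.48818997e+00 -5.29205316e-06
  1.52297754e+00 -8.54155068e-02] [-0.11133998 -0.26810673  0.52058802] [[ 0.319  0.901  0.293  0.116]
 [ 0.948 -0.303 -0.099  0.594]
 [-0.001  0.31  -0.951  0.375]
 [ 0.     0.     0.     1.   ]]invalid input
invalid input
```

View pics/w1.png

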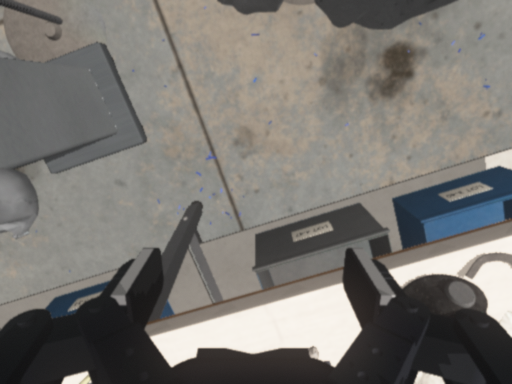

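```bash
python3 -m inch '[{"dx":-1.5,"dy":-1.4,"dz":0,"ax":0,"ay":0,"az":0,"claw":1},{"dx":-3,"dy":-2.7,"dz":0,"ax":0,"ay":0,"az":0,"claw":1},{"dx":-3,"dy":-2.7,"dz":0,"ax":0,"ay":0,"az":0,"claw":1},{"dx":-3,"dy":-2.7,"dz":0,"ax":0,"ay":0,"az":0,"claw":1},{"dx":-3,"dy":-2.7,"dz":0,"ax":0,"ay":0,"az":0,"claw":1},{"dx":-3,"dy":-2.7,"dz":0,"ax":0,"ay":0,"az":0,"claw":1},{"dx":-3,"dy":-2.7,"dz":0,"ax":0,"ay":0,"az":0,"claw":1},{"dx":-3,"dy":-2.7,"dz":0,"ax":0,"ay":0,"az":0,"claw":1},{"dx":-3,"dy":-2.7,"dz":0,"ax":0,"ay":0,"az":0,"claw":1},{"dx":-3,"dy":-2.7,"dz":0,"ax":0,"ay":0,"az":0,"claw":1},{"dx":-3,"dy":-2.7,"dz":0,"ax":0,"ay":0,"az":0,"claw":1},{"dx":-3,"dy":-2.7,"dz":0,"ax":0,"ay":0,"az":0,"claw":1},{"dx":-3,"dy":-2.7,"dz":0,"ax":0,"ay":0,"az":0,"claw":1},{"dx":-3,"dy":-2.7,"dz":0,"ax":0,"ay":0,"az":0,"claw":1},{"dx":-1.5,"dy":-1.4,"dz":0,"ax":0,"ay":0,"az":0,"claw":1}]'
python3 -m inch '[{"dx":0,"dy":0,"dz":0,"ax":0,"ay":0,"az":4,"claw":1},{"dx":0,"dy":0,"dz":0,"ax":0,"ay":0,"az":8,"claw":1},{"dx":0,"dy":0,"dz":0,"ax":0,"ay":0,"az":8,"claw":1},{"dx":0,"dy":0,"dz":0,"ax":0,"ay":0,"az":8,"claw":1},{"dx":0,"dy":0,"dz":0,"ax":0,"ay":0,"az":8,"claw":1},{"dx":0,"dy":0,"dz":0,"ax":0,"ay":0,"az":8,"claw":1},{"dx":0,"dy":0,"dz":0,"ax":0,"ay":0,"az":8,"claw":1},{"dx":0,"dy":0,"dz":0,"ax":0,"ay":0,"az":8,"claw":1},{"dx":0,"dy":0,"dz":0,"ax":0,"ay":0,"az":8,"claw":1},{"dx":0,"dy":0,"dz":0,"ax":0,"ay":0,"az":4,"claw":1},{"dx":0,"dy":0,"dz":0,"ax":0,"ay":0,"az":0,"claw":1},{"dx":0,"dy":0,"dz":0,"ax":0,"ay":0,"az":0,"claw":1}]'
python3 - <<'E'
from h import *
import pickle
f=grab_frame('wrist');pickle.dump(f,open('W.pkl','wb'));save(f['pixels'],'w2.png')
s=sense();print(s['clock'],s['position'],s['eef_rot'],s['qpos'],s['ft_force'],f['pose'][:3,3].round(3))
E
```

```text
clock: 2.45
position: [0.4695, 0.0732, 0.3041]
eef_rot: [-3.141, 0.001, 2.816]
ft_force: [-0.5, 0.8, -0.4]
grip_width: 0.0855
finger_force: 0.0
clock: 3.65
position: [0.4685, 0.0759, 0.304]
eef_rot: [3.141, 0.0, 1.564]
ft_force: [0.1, 0.3, 0.2]
grip_width: 0.0857
finger_force: 0.0
3.7 [0.46844332 0.07590343 0.30394575] [3.14154010e+00 4.37354892e-06 1.56337935e+00] [ 5.25404097e-02 -2.15428434e-01  1.82412089e+00 -7.52017742e-06
  1.53284800e+00  5.99576723e-02] [ 0.59365094 -0.16759776 -0.33394804] [0.469 0.155 0.375]
```

View pics/w2.png

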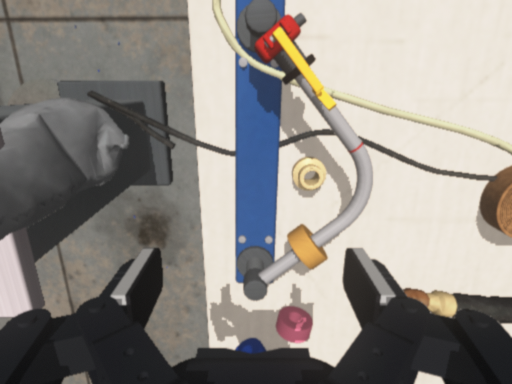

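The wrist view shows the whole fixture: first post (256,287), brass ring (307,246), end-of-bend line (357,147), keeper tip (328,103) and buffer (297,67). I refit from this view.

```bash
cat > fit.py <<'E'
from h import *
import pickle
from scipy.optimize import least_squares
from scipy.spatial import cKDTree
f=pickle.load(open('W.pkl','rb'))
c=cloud(f);im=f['pixels'].astype(int);sat=im.max(2)-im.min(2)
m=(c[...,2]>.056)&(c[...,2]<.071)&(c[...,0]>.45)&(c[...,0]<.62)&(c[...,1]>-.05)&(c[...,1]<.14)&(sat<25)
m=cv2.erode(m.astype(np.uint8),np.ones((3,3)))>0
p=c[m]
S=np.arange(.015,.28,.0005)
def res(T):
    P,_=path(S);W=np.c_[fix2w(P,T),np.full(len(S),T[3])]
    return cKDTree(W).query(p)[0]-.008
r=least_squares(res,[.475,-.06,.74,.06],loss='soft_l1',f_scale=.001)
T=r.x;print('fit',m.sum(),T.round(4),np.degrees(T[2]).round(2),np.median(abs(r.fun)).round(5))
np.save('T.npy',T)
R=np.array([[np.cos(T[2]),-np.sin(T[2])],[np.sin(T[2]),np.cos(T[2])]])
q=(c[...,:2]-T[:2])@R
m=(im[...,0]>1.5*im[...,2])&(abs(q[...,1])<.03)&(q[...,0]>.03)&(q[...,0]<.12)&(c[...,2]>.03)
print('ring x',np.percentile(q[m][:,0],[2,10,50,90,98]).round(4),'y',np.percentile(q[m][:,1],[2,50,98]).round(4),'z',np.percentile(c[m][:,2],[50,98]).round(4))
for nm,rc in (('post1',[0,0]),('post2',[.18,.21])):
    mm=(np.hypot(q[...,0]-rc[0],q[...,1]-rc[1])<.022)&(c[...,2]>.070)&(c[...,2]<.079)
    if mm.sum():print(nm,(np.percentile(q[mm],[3,97],axis=0).mean(0)-rc).round(4),np.median(c[mm][:,2]).round(4),np.ptp(np.percentile(q[mm],[3,97],axis=0),axis=0).round(4))
L=q[...,1]-.06;w=(abs(q[...,0]-.18)<.024)&(c[...,2]>.045)&(c[...,2]<.13)&(L>.0)&(L<.14)
y=w&(im[...,0]>1.6*im[...,2])&(im[...,1]>1.4*im[...,2]);b=w&(im.max(2)<60)&(sat<20)&(L>.06)&(L<.11)
for nm,mm in (('keeper',y),('black',b)):print(nm,np.percentile(L[mm],[2,10,50,98]).round(4),np.percentile(c[mm][:,2],[2,50,98]).round(4),'lat',np.percentile(q[mm][:,0]-.18,[2,50,98]).round(4))
rl=(abs(q[...,0]-.18)<.008)&(abs(L)<.02)&(im[...,0]>1.4*im[...,1]);print('redline L',np.median(L[rl]).round(4),rl.sum())
E
python3 fit.py
```

```text
fit 2433 [ 0.47   -0.0635  0.6847  0.0609] 39.23 0.00043
ring x [0.0659 0.0679 0.0777 0.0865 0.0868] y [-0.0157  0.01    0.0236] z [0.0783 0.0833]
post1 [0.001  0.0011] 0.0748 [0.0237 0.0238]
post2 [-0.0002 -0.0027] 0.0747 [0.0251 0.0274]
keeper [0.0548 0.0613 0.097  0.1311] [0.0704 0.0938 0.0957] lat [-0.004   0.0001  0.0081]
black [0.0925 0.0933 0.0965 0.109 ] [0.0647 0.0734 0.0789] lat [-0.0163 -0.0098 -0.0033]
redline L 0.0001 36
```

```bash
python3 -m inch '[{"dx":-1.1,"dy":0.4,"dz":0,"ax":0,"ay":0,"az":4.3,"claw":0.36},{"dx":-2.5,"dy":0.9,"dz":0.5,"ax":0,"ay":0,"az":0,"claw":0.36},{"dx":-2.5,"dy":0.9,"dz":1.4,"ax":0,"ay":0,"az":0,"claw":0.36},{"dx":-2.5,"dy":0.9,"dz":1.4,"ax":0,"ay":0,"az":0,"claw":0.36},{"dx":-2,"dy":0.7,"dz":1.4,"ax":0,"ay":0,"az":0,"claw":0.36},{"dx":0,"dy":0,"dz":1.4,"ax":0,"ay":0,"az":6,"claw":0.36},{"dx":0,"dy":0,"dz":1.4,"ax":0,"ay":0,"az":8,"claw":0.36},{"dx":0,"dy":0,"dz":1.4,"ax":0,"ay":0,"az":8,"claw":0.36},{"dx":0,"dy":0,"dz":1.4,"ax":0,"ay":0,"az":8,"claw":0.36},{"dx":0,"dy":0,"dz":1.4,"ax":0,"ay":0,"az":8,"claw":0.36},{"dx":0,"dy":0,"dz":1.2,"ax":0,"ay":0,"az":8,"claw":0.36},{"dx":0,"dy":0,"dz":0.5,"ax":0,"ay":0,"az":0,"claw":0.36},{"dx":0,"dy":0,"dz":0,"ax":0,"ay":0,"az":0,"claw":0.36},{"dx":0,"dy":0,"dz":0,"ax":0,"ay":0,"az":0,"claw":0.36}]'
python3 - <<'E'
from h import *
import pickle
f=grab_frame('wrist');pickle.dump(f,open('W2.pkl','wb'));save(f['pixels'],'w3.png')
s=sense();T=np.load('T.npy')
p=s['position'];c,q=np.cos(T[2]),np.sin(T[2]);d=p[:2]-T[:2]
print(s['clock'],p,np.degrees(s['eef_rot']),s['grip_width'],'fixture xy mm',np.round([1000*(c*d[0]+q*d[1]),1000*(-q*d[0]+c*d[1])],1),'dyaw',np.degrees(s['eef_rot'][2]-T[2]))
E
```

```text
clock: 5.1
position: [0.4985, -0.0327, 0.1704]
eef_rot: [3.141, -0.0, 0.687]
ft_force: [-0.1, -0.8, -0.1]
grip_width: 0.0309
finger_force: 0.0
5.15 [ 0.49867744 -0.03275662  0.17070623] [ 1.79948723e+02 -4.34708388e-02  3.93185576e+01] 0.031058247457662197 fixture xy mm [41.6  5.7] dyaw 0.08794947951225696
```

View pics/w3.png

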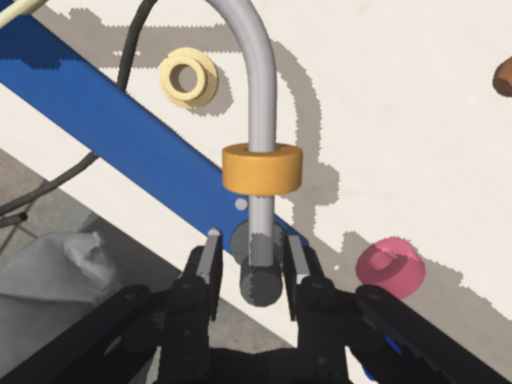

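The fingers are centred about 9 px left of the bar (252 against 261), which agrees with the computed 5.7 mm. The brass ring is ahead at (262,168). I correct, then descend.

```bash
python3 -m inch '[{"dx":0.3,"dy":0.3,"dz":0,"ax":0,"ay":0,"az":0,"claw":0.36},{"dx":0.3,"dy":0.27,"dz":0,"ax":0,"ay":0,"az":0.1,"claw":0.36},{"dx":0,"dy":0,"dz":1,"ax":0,"ay":0,"az":0,"claw":0.36},{"dx":0,"dy":0,"dz":1.3,"ax":0,"ay":0,"az":0,"claw":0.36},{"dx":0,"dy":0,"dz":1.3,"ax":0,"ay":0,"az":0,"claw":0.36},{"dx":0,"dy":0,"dz":1,"ax":0,"ay":0,"az":0,"claw":0.36},{"dx":0,"dy":0,"dz":0.5,"ax":0,"ay":0,"az":0,"claw":0.36},{"dx":0,"dy":0,"dz":0,"ax":0,"ay":0,"az":0,"claw":0.36}]'
cat > st.py <<'E'
from h import *
import sys,pickle
f=grab_frame('wrist')
if len(sys.argv)>1: save(f['pixels'],sys.argv[1])
pickle.dump(f,open('W2.pkl','wb'))
s=sense();T=np.load('T.npy');p=s['position'];C,q=np.cos(T[2]),np.sin(T[2]);d=p[:2]-T[:2]
R=np.array([[C,-q],[q,C]])
print('t',s['clock'],'z',p[2].round(4),'fix xy mm',(d@R*1000).round(1),'yaw',np.degrees(s['eef_rot'][2]-T[2]).round(2),'F fix',(np.array(s['ft_force'][:2])@R).round(1),s['ft_force'][2].round(1),'w',s['grip_width'].round(4))
c=cloud(f);im=f['pixels'].astype(int);g=(c[...,:2]-T[:2])@R
m=(im[...,0]>1.5*im[...,2])&(im[...,0]<1.9*im[...,1])&(c[...,2]>.072)&(c[...,2]<.086)&(g[...,0]>.03)&(g[...,0]<.215)&(g[...,1]>-.03)
if m.sum(): 
    a=g[m]; h=c[...,2][m]
    print('ring/brass n',m.sum(),'x',(np.percentile(a[:,0],[2,50,98])*1000).round(1),'y',(np.percentile(a[:,1],[2,50,98])*1000).round(1))
E
python3 st.py w4.png
```

```text
clock: 5.95
position: [0.5056, -0.0332, 0.1175]
eef_rot: [-3.14, 0.002, 0.682]
ft_force: [-0.8, 0.3, -0.5]
grip_width: 0.0304
finger_force: 0.0Traceback (most recent call last):
  File "st.py", line 8, in <module>
    print('t',s['clock'],'z',p[2].round(4),'fix xy mm',(d@R*1000).round(1),'yaw',np.degrees(s['eef_rot'][2]-T[2]).round(2),'F fix',(np.array(s['ft_force'][:2])@R).round(1),s['ft_force'][2].round(1),'w',s['grip_width'].round(4))
                                                                                                                                                                                                          ^^^^^^^^^^^^^^^^^^^^^
AttributeError: 'float' object has no attribute 'round'
```

View pics/w4.png

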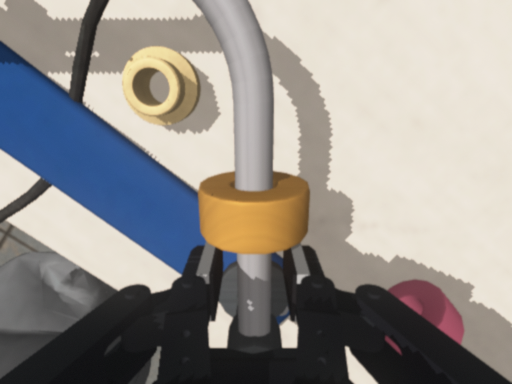

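```bash
sed -i "s/s\['grip_width'\].round(4)/s['grip_width']/" st.py
python3 -m inch '[{"dx":0.4,"dy":0,"dz":-0.15,"ax":0,"ay":0,"az":0,"claw":0.36},{"dx":0.4,"dy":0,"dz":-0.1,"ax":0,"ay":0,"az":0,"claw":0.36},{"dx":0.4,"dy":0,"dz":0,"ax":0,"ay":0,"az":0,"claw":0.36},{"dx":0.4,"dy":0,"dz":0,"ax":0,"ay":0,"az":0,"claw":0.36},{"dx":0.4,"dy":0,"dz":0,"ax":0,"ay":0,"az":0,"claw":0.36},{"dx":0.4,"dy":0,"dz":0,"ax":0,"ay":0,"az":0,"claw":0.36},{"dx":0.4,"dy":0,"dz":0,"ax":0,"ay":0,"az":0,"claw":0.36}]'
python3 st.py w5.png
```

```text
clock: 6.7
position: [0.5284, -0.0154, 0.1214]
eef_rot: [-3.142, 0.0, 0.682]
ft_force: [-2.1, -1.5, 1.5]
grip_width: 0.0305
finger_force: 1.0
t 6.75 z 0.1214 fix xy mm [76.1  0.3] yaw -0.18 F fix [ 0.3 -0.1] -0.3 w 0.030806080659257714
ring/brass n 5205 x [ 87.7 100.  108.7] y [-18.2   0.4  19. ]
```

```bash
cat > plan.py <<'E'
from h import *
import sys
s0,s1,n=map(float,sys.argv[1:4]);off=float(sys.argv[4]) if len(sys.argv)>4 else .022
T=np.load('T.npy');st=sense()
def pose(s):
    P,a=path(s);P=P[0];a=a[0]
    back=path(np.linspace(s-.036,s-.008,60))[0]
    onb=np.clip(min((s-.115)/.02,(.2142+.033-s)/.03),0,1)
    y=a-np.radians(3)*onb
    t=np.array([np.cos(y),np.sin(y)]);nrm=np.array([-t[1],t[0]])
    l=(back-P)@nrm; x=(back-P)@t; k=(x<-.011)&(x>-.033); l=l[k]
    return P-off*t+nrm*(l.max()+l.min())/2,y
X=[];c,q=np.cos(T[2]),np.sin(T[2]);R=np.array([[c,-q],[q,c]])
p=(np.array(st['position'][:2])-T[:2])@R;y=st['eef_rot'][2]-T[2]
for s in np.linspace(s0,s1,int(n)):
    g,yy=pose(s);d=g-p;t=np.array([np.cos(y),np.sin(y)])
    dx=round(100*d@t,2);dy=round(100*(d@np.array([t[1],-t[0]])),2);az=round(np.degrees(y-yy),1)
    X.append((dx,dy,az)); p=p+dx/100*t+dy/100*np.array([t[1],-t[0]]);y-=np.radians(az)
    print('s',round(s,3),dx,dy,az)
E
python3 plan.py .103 .178 16
```

```text
s 0.103 0.49 0.02 -0.2
s 0.108 0.5 0.0 0.0
s 0.113 0.5 0.01 0.0
s 0.118 0.5 -0.0 0.5
s 0.123 0.5 -0.01 -2.1
s 0.128 0.49 0.02 -4.1
s 0.133 0.49 0.04 -4.0
s 0.138 0.48 0.06 -4.5
s 0.143 0.47 0.09 -4.7
s 0.148 0.47 0.09 -4.8
s 0.153 0.48 0.13 -4.8
s 0.158 0.47 0.14 -4.8
s 0.163 0.47 0.13 -4.7
s 0.168 0.47 0.14 -4.8
s 0.173 0.47 0.14 -4.8
s 0.178 0.47 0.14 -4.8
```

```bash
python3 -m inch '[{"dx":0.49,"dy":0.02,"dz":0,"ax":0,"ay":0,"az":-0.2,"claw":0.36},{"dx":0.5,"dy":0,"dz":0,"ax":0,"ay":0,"az":0,"claw":0.36},{"dx":0.5,"dy":0.01,"dz":0,"ax":0,"ay":0,"az":0,"claw":0.36},{"dx":0.5,"dy":0,"dz":0,"ax":0,"ay":0,"az":0.5,"claw":0.36},{"dx":0.5,"dy":-0.01,"dz":0,"ax":0,"ay":0,"az":-2.1,"claw":0.36},{"dx":0.49,"dy":0.02,"dz":0,"ax":0,"ay":0,"az":-4.1,"claw":0.36},{"dx":0.49,"dy":0.04,"dz":0,"ax":0,"ay":0,"az":-4,"claw":0.36},{"dx":0.48,"dy":0.06,"dz":0,"ax":0,"ay":0,"az":-4.5,"claw":0.36},{"dx":0.47,"dy":0.09,"dz":0,"ax":0,"ay":0,"az":-4.7,"claw":0.36}]'
python3 st.py w6.png; python3 plan.py .148 .208 13
```

```text
clock: 7.65
position: [0.5629, 0.0127, 0.1214]
eef_rot: [3.141, -0.0, 1.018]
ft_force: [0.2, -1.1, -0.2]
grip_width: 0.0305
finger_force: 0.7
t 7.7 z 0.1216 fix xy mm [120.8   0.4] yaw 19.38 F fix [-0.5  0.5] 0.4 w 0.031128064780590405
ring/brass n 5199 x [129.3 143.8 156. ] y [-13.1   5.9  23.8]
s 0.148 0.45 0.08 -4.4
s 0.153 0.47 0.12 -4.7
s 0.158 0.47 0.14 -4.8
s 0.163 0.47 0.14 -4.8
s 0.168 0.47 0.13 -4.8
s 0.173 0.47 0.14 -4.7
s 0.178 0.48 0.14 -4.8
s 0.183 0.47 0.14 -4.8
s 0.188 0.47 0.14 -4.8
s 0.193 0.47 0.13 -4.7
s 0.198 0.47 0.14 -4.8
s 0.203 0.47 0.14 -4.8
s 0.208 0.47 0.14 -4.8
```

View pics/w6.png

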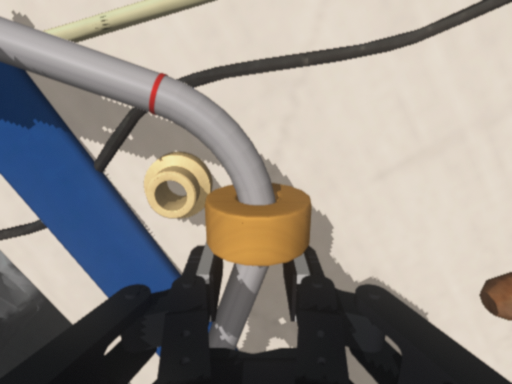

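The ring at (258,225) is square on both fingers and moving round the bend. The fingers clear the collar at (177,186).

```bash
python3 -m inch '[{"dx":0.45,"dy":0.08,"dz":0,"ax":0,"ay":0,"az":-4.4,"claw":0.36},{"dx":0.47,"dy":0.12,"dz":0,"ax":0,"ay":0,"az":-4.7,"claw":0.36},{"dx":0.47,"dy":0.14,"dz":0,"ax":0,"ay":0,"az":-4.8,"claw":0.36},{"dx":0.47,"dy":0.14,"dz":0,"ax":0,"ay":0,"az":-4.8,"claw":0.36},{"dx":0.47,"dy":0.13,"dz":0,"ax":0,"ay":0,"az":-4.8,"claw":0.36},{"dx":0.47,"dy":0.14,"dz":0,"ax":0,"ay":0,"az":-4.7,"claw":0.36},{"dx":0.48,"dy":0.14,"dz":0,"ax":0,"ay":0,"az":-4.8,"claw":0.36},{"dx":0.47,"dy":0.14,"dz":0,"ax":0,"ay":0,"az":-4.8,"claw":0.36},{"dx":0.47,"dy":0.14,"dz":0,"ax":0,"ay":0,"az":-4.8,"claw":0.36}]'
python3 st.py w7.png; python3 plan.py .193 .258 14
```

```text
clock: 8.6
position: [0.5834, 0.0506, 0.1216]
eef_rot: [3.141, 0.0, 1.76]
ft_force: [1.8, -0.7, -0.2]
grip_width: 0.0307
finger_force: 0.6
t 8.65 z 0.1215 fix xy mm [160.4  17.3] yaw 61.9 F fix [-0.1  0.5] -0.5 w 0.03097314219288737
ring/brass n 5227 x [155.7 174.4 192.1] y [19.6 36.  49.8]
s 0.193 0.46 0.15 -4.8
s 0.198 0.47 0.13 -4.8
s 0.203 0.47 0.14 -4.8
s 0.208 0.47 0.14 -4.7
s 0.213 0.47 0.14 -4.8
s 0.218 0.49 0.14 -1.3
s 0.223 0.5 0.12 -0.5
s 0.228 0.5 0.08 -0.5
s 0.233 0.5 0.06 -0.5
s 0.238 0.5 0.03 -0.5
s 0.243 0.5 0.02 -0.5
s 0.248 0.5 -0.0 -0.4
s 0.253 0.5 -0.0 0.0
s 0.258 0.5 -0.0 0.0
```

```bash
python3 -m inch '[{"dx":0.46,"dy":0.15,"dz":0,"ax":0,"ay":0,"az":-4.8,"claw":0.36},{"dx":0.47,"dy":0.13,"dz":0,"ax":0,"ay":0,"az":-4.8,"claw":0.36},{"dx":0.47,"dy":0.14,"dz":0,"ax":0,"ay":0,"az":-4.8,"claw":0.36},{"dx":0.47,"dy":0.14,"dz":0,"ax":0,"ay":0,"az":-4.7,"claw":0.36},{"dx":0.47,"dy":0.14,"dz":0,"ax":0,"ay":0,"az":-4.8,"claw":0.36},{"dx":0.49,"dy":0.14,"dz":0,"ax":0,"ay":0,"az":-1.3,"claw":0.36},{"dx":0.5,"dy":0.12,"dz":0,"ax":0,"ay":0,"az":-0.5,"claw":0.36},{"dx":0.5,"dy":0.08,"dz":0,"ax":0,"ay":0,"az":-0.5,"claw":0.36},{"dx":0.5,"dy":0.06,"dz":0,"ax":0,"ay":0,"az":-0.5,"claw":0.36},{"dx":0.5,"dy":0.03,"dz":0,"ax":0,"ay":0,"az":-0.5,"claw":0.36},{"dx":0.5,"dy":0.02,"dz":0,"ax":0,"ay":0,"az":-0.5,"claw":0.36},{"dx":0.5,"dy":0,"dz":0,"ax":0,"ay":0,"az":-0.4,"claw":0.36}]'
python3 st.py w8.png; python3 plan.py .253 .268 4
```

```text
clock: 9.85
position: [0.5637, 0.1055, 0.1214]
eef_rot: [3.142, -0.0, 2.249]
ft_force: [-0.4, -1.7, -0.2]
grip_width: 0.0305
finger_force: 0.6
t 9.9 z 0.1213 fix xy mm [179.5  72.4] yaw 89.68 F fix [0.3 1.1] 0.3 w 0.031030373948820848
ring/brass n 5827 x [162.3 180.2 199.3] y [ 83.2  96.9 157.2]
s 0.253 0.43 0.05 -0.3
s 0.258 0.5 -0.0 -0.0
s 0.263 0.5 -0.0 -0.0
s 0.268 0.5 -0.0 -0.0
```

View pics/w8.png

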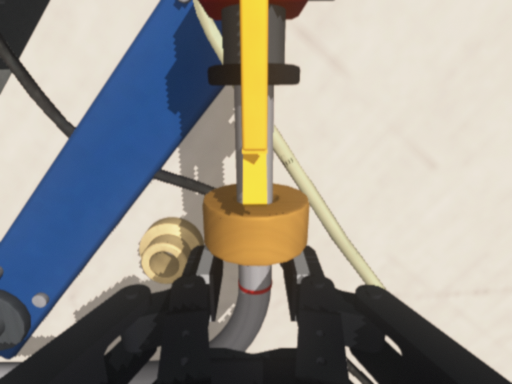

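The ring is on the second leg at (256,224), with the keeper's ramp tip just reaching it. The black buffer disc is at about row 75. I measure its face.

Run:
```python
from h import *
import pickle
f=pickle.load(open('W2.pkl','rb'));T=np.load('T.npy');c,q=np.cos(T[2]),np.sin(T[2]);R=np.array([[c,-q],[q,c]])
C=cloud(f);g=(C[...,:2]-T[:2])@R
for u in (216,228,280,292):
    print(u,[(v,(1000*(g[v,u,1]-.06)).round(1),(1000*C[v,u,2]).round()) for v in range(64,96,3)])
for u in (256,):print([(v,(1000*(g[v,u,1]-.06)).round(1),(1000*C[v,u,2]).round()) for v in range(100,215,6)])
```

```text
216 [(64, np.float64(102.5), np.float64(11.0)), (67, np.float64(97.5), np.float64(71.0)), (70, np.float64(96.5), np.float64(72.0)), (73, np.float64(95.5), np.float64(72.0)), (76, np.float64(94.5), np.float64(73.0)), (79, np.float64(93.4), np.float64(73.0)), (82, np.float64(92.4), np.float64(71.0)), (85, np.float64(91.4), np.float64(70.0)), (88, np.float64(90.2), np.float64(11.0)), (91, np.float64(88.6), np.float64(10.0)), (94, np.float64(87.0), np.float64(9.0))]
228 [(64, np.float64(98.7), np.float64(68.0)), (67, np.float64(97.3), np.float64(76.0)), (70, np.float64(96.3), np.float64(75.0)), (73, np.float64(95.3), np.float64(76.0)), (76, np.float64(94.3), np.float64(76.0)), (79, np.float64(93.4), np.float64(75.0)), (82, np.float64(92.3), np.float64(77.0)), (85, np.float64(91.4), np.float64(76.0)), (88, np.float64(90.1), np.float64(1.0)), (91, np.float64(88.5), np.float64(1.0)), (94, np.float64(86.8), np.float64(2.0))]
280 [(64, np.float64(98.2), np.float64(74.0)), (67, np.float64(97.1), np.float64(77.0)), (70, np.float64(96.2), np.float64(75.0)), (73, np.float64(95.2), np.float64(77.0
[... 919 characters left out ...]
at64(95.0)), (124, np.float64(79.8), np.float64(94.0)), (130, np.float64(77.9), np.float64(93.0)), (136, np.float64(76.1), np.float64(94.0)), (142, np.float64(74.1), np.float64(93.0)), (148, np.float64(72.6), np.float64(95.0)), (154, np.float64(70.2), np.float64(93.0)), (160, np.float64(66.7), np.float64(86.0)), (166, np.float64(65.1), np.float64(88.0)), (172, np.float64(63.1), np.float64(89.0)), (178, np.float64(61.4), np.float64(90.0)), (184, np.float64(59.7), np.float64(92.0)), (190, np.float64(57.9), np.float64(93.0)), (196, np.float64(56.5), np.float64(94.0)), (202, np.float64(54.6), np.float64(95.0)), (208, np.float64(44.0), np.float64(74.0)), (214, np.float64(44.3), np.float64(81.0))]
```

The buffer face is at 91 mm and the hook's holding edge at about 73 mm. Contact is therefore expected at tool fixture y ≈ 118 mm, the drop at ≈ 123 mm, and the ram limit at ≈ 131 mm.

```bash
python3 -m inch '[{"dx":0.5,"dy":0.03,"dz":0,"ax":0,"ay":0,"az":-0.3,"claw":0.36},{"dx":0.5,"dy":0.02,"dz":0,"ax":0,"ay":0,"az":0,"claw":0.36},{"dx":0.5,"dy":0,"dz":0,"ax":0,"ay":0,"az":0,"claw":0.36},{"dx":0.5,"dy":0,"dz":0,"ax":0,"ay":0,"az":0,"claw":0.36},{"dx":0.4,"dy":0,"dz":0,"ax":0,"ay":0,"az":0,"claw":0.36},{"dx":0.3,"dy":0,"dz":0,"ax":0,"ay":0,"az":0,"claw":0.36},{"dx":0.3,"dy":0,"dz":0,"ax":0,"ay":0,"az":0,"claw":0.36},{"dx":0.3,"dy":0,"dz":0,"ax":0,"ay":0,"az":0,"claw":0.36},{"dx":0.3,"dy":0,"dz":0,"ax":0,"ay":0,"az":0,"claw":0.36},{"dx":0.3,"dy":0,"dz":0,"ax":0,"ay":0,"az":0,"claw":0.36},{"dx":0,"dy":0,"dz":0,"ax":0,"ay":0,"az":0,"claw":0.36}]'
python3 st.py w9.png
python3 -m inch '[{"dx":0.2,"dy":0,"dz":0,"ax":0,"ay":0,"az":0,"claw":0.36},{"dx":0.2,"dy":0,"dz":0,"ax":0,"ay":0,"az":0,"claw":0.36},{"dx":0.2,"dy":0,"dz":0,"ax":0,"ay":0,"az":0,"claw":0.36},{"dx":0,"dy":0,"dz":0,"ax":0,"ay":0,"az":0,"claw":0.36}]'
python3 st.py w10.png
```

```text
clock: 11.0
position: [0.5395, 0.1362, 0.1214]
eef_rot: [3.142, -0.0, 2.254]
ft_force: [-0.4, -0.2, -0.8]
grip_width: 0.0311
finger_force: 0.0
t 11.05 z 0.1214 fix xy mm [180.1 110.7] yaw 89.93 F fix [-0.2 -0.2] 0.1 w 0.0307904420469037
ring/brass n 5055 x [162.1 185.5 199.6] y [115.2 137.  189.4]
clock: 11.45
position: [0.5359, 0.1406, 0.1214]
eef_rot: [3.142, -0.0, 2.254]
ft_force: [0.8, -0.1, -0.5]
grip_width: 0.0308
finger_force: 0.3
t 11.5 z 0.1214 fix xy mm [180.1 116.5] yaw 89.92 F fix [-0.6 -0.5] 0.0 w 0.03062958988954053
ring/brass n 5046 x [162.  185.4 199.6] y [120.5 142.6 187.5]
```

Next come 1 mm steps, with the force read after each.

```bash
cat > z.sh <<'E'
python3 st.py | head -1
E
python3 -m inch '[{"dx":0.1,"dy":0,"dz":0,"ax":0,"ay":0,"az":0,"claw":0.36},{"dx":0.1,"dy":0,"dz":0,"ax":0,"ay":0,"az":0,"claw":0.36},{"dx":0.1,"dy":0,"dz":0,"ax":0,"ay":0,"az":0,"claw":0.36},{"dx":0,"dy":0,"dz":0,"ax":0,"ay":0,"az":0,"claw":0.36}]' >/dev/null; sh z.sh
python3 -m inch '[{"dx":0.1,"dy":0,"dz":0,"ax":0,"ay":0,"az":0,"claw":0.36},{"dx":0,"dy":0,"dz":0,"ax":0,"ay":0,"az":0,"claw":0.36}]' >/dev/null; sh z.sh
python3 -m inch '[{"dx":0.1,"dy":0,"dz":0,"ax":0,"ay":0,"az":0,"claw":0.36},{"dx":0,"dy":0,"dz":0,"ax":0,"ay":0,"az":0,"claw":0.36}]' >/dev/null; sh z.sh
python3 -m inch '[{"dx":0.1,"dy":0,"dz":0,"ax":0,"ay":0,"az":0,"claw":0.36},{"dx":0,"dy":0,"dz":0,"ax":0,"ay":0,"az":0,"claw":0.36}]' >/dev/null; python3 st.py w11.png
```

```text
t 11.95 z 0.1215 fix xy mm [180.1 119.1] yaw 89.92 F fix [-0.5 -2.3] -0.6 w 0.030598195452020974
t 12.2 z 0.1214 fix xy mm [180. 120.] yaw 89.91 F fix [-0.  -5.1] -0.0 w 0.030830392027443834
t 12.45 z 0.1214 fix xy mm [180. 121.] yaw 89.91 F fix [-0.4 -5.2] -0.2 w 0.031004478441293913
t 12.7 z 0.1214 fix xy mm [180. 122.] yaw 89.92 F fix [-0.8 -5.8] -1.0 w 0.030925695417057076
ring/brass n 4992 x [162.  185.3 199.5] y [126.5 147.9 191.8]
```

View pics/w11.png

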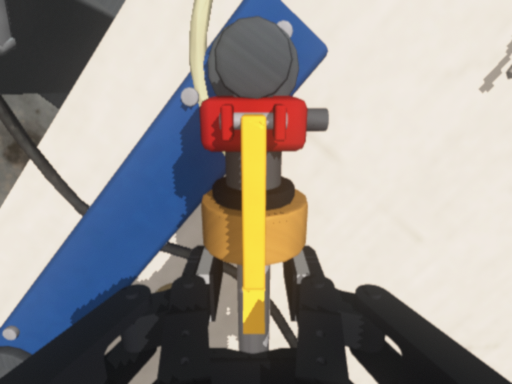

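The buffer is in contact and the keeper is still lifted: its hook end at (254,310) lies behind the ring's rear face. I continue in small steps and track the keeper's height.

```bash
cat > k.py <<'E'
from h import *
import subprocess
f=grab_frame('wrist');T=np.load('T.npy');c,q=np.cos(T[2]),np.sin(T[2]);R=np.array([[c,-q],[q,c]])
C=cloud(f);g=(C[...,:2]-T[:2])@R;im=f['pixels'].astype(int);L=g[...,1]-.06;s=sense()
y=(im[...,1]>2*im[...,2])&(im[...,1]>.72*im[...,0])&(abs(g[...,0]-.18)<.006)&(C[...,2]>.08)&(C[...,2]<.12)&(L>.074)&(L<.12)
p=np.polyfit(L[y],C[...,2][y],1);print('tool y',(((np.array(s['position'][:2])-T[:2])@R)[1]*1000).round(1),'F',(np.array(s['ft_force'][:2])@R)[1].round(1),'keeper tilt',-p[0].round(3),y.sum())
E
python3 k.py
for i in 1; do python3 -m inch '[{"dx":0.1,"dy":0,"dz":0,"ax":0,"ay":0,"az":0,"claw":0.36},{"dx":0,"dy":0,"dz":0,"ax":0,"ay":0,"az":0,"claw":0.36}]' >/dev/null; python3 k.py;done
python3 -m inch '[{"dx":0.1,"dy":0,"dz":0,"ax":0,"ay":0,"az":0,"claw":0.36},{"dx":0,"dy":0,"dz":0,"ax":0,"ay":0,"az":0,"claw":0.36},{"dx":0,"dy":0,"dz":0,"ax":0,"ay":0,"az":0,"claw":0.36}]' >/dev/null; python3 k.py
python3 -m inch '[{"dx":0.1,"dy":0,"dz":0,"ax":0,"ay":0,"az":0,"claw":0.36},{"dx":0,"dy":0,"dz":0,"ax":0,"ay":0,"az":0,"claw":0.36},{"dx":0,"dy":0,"dz":0,"ax":0,"ay":0,"az":0,"claw":0.36}]' >/dev/null; python3 k.py
```

```text
tool y 122.0 F -5.1 keeper tilt 0.004 3163
tool y 122.8 F -5.9 keeper tilt 0.005 3152
tool y 123.7 F -6.7 keeper tilt 0.007 3131
tool y 124.6 F -7.4 keeper tilt -0.039 2974
```

```bash
python3 k.py
python3 -m inch '[{"dx":0.1,"dy":0,"dz":0,"ax":0,"ay":0,"az":0,"claw":0.36},{"dx":0,"dy":0,"dz":0,"ax":0,"ay":0,"az":0,"claw":0.36},{"dx":0,"dy":0,"dz":0,"ax":0,"ay":0,"az":0,"claw":0.36}]' >/dev/null; python3 k.py
python3 - <<'E'
from h import *
import pickle
T=np.load('T.npy');c,q=np.cos(T[2]),np.sin(T[2]);R=np.array([[c,-q],[q,c]])
f=pickle.load(open('W.pkl','rb'));C=cloud(f);g=(C[...,:2]-T[:2])@R;im=f['pixels'].astype(int);L=g[...,1]-.06
y=(im[...,1]>2*im[...,2])&(im[...,1]>.72*im[...,0])&(abs(g[...,0]-.18)<.006)&(C[...,2]>.08)&(C[...,2]<.12)&(L>.074)&(L<.12)
print('relaxed tilt',-np.polyfit(L[y],C[...,2][y],1)[0],y.sum())
f=grab_frame('wrist');save(f['pixels'],'w12.png')
E
```

```text
tool y 124.6 F -7.5 keeper tilt -0.036 2986
tool y 125.4 F -8.5 keeper tilt -0.036 2958
relaxed tilt -0.0012526480859005107 538
```

View pics/w12.png

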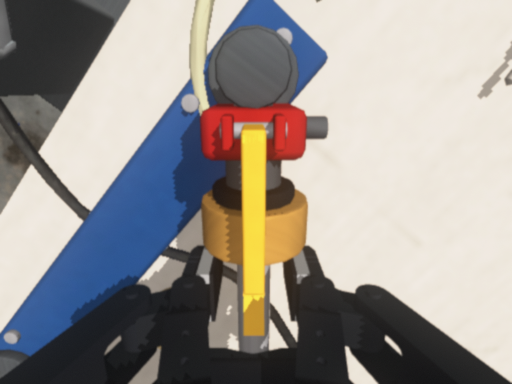

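The keeper stepped down by about 0.043 rad at 124.6 mm, and a further push did not change it. I back off slowly and check that the ring holds.

```bash
python3 -m inch '[{"dx":-0.1,"dy":0,"dz":0,"ax":0,"ay":0,"az":0,"claw":0.36},{"dx":-0.1,"dy":0,"dz":0,"ax":0,"ay":0,"az":0,"claw":0.36},{"dx":-0.1,"dy":0,"dz":0,"ax":0,"ay":0,"az":0,"claw":0.36},{"dx":-0.2,"dy":0,"dz":0,"ax":0,"ay":0,"az":0,"claw":0.36},{"dx":-0.3,"dy":0,"dz":0,"ax":0,"ay":0,"az":0,"claw":0.36},{"dx":-0.4,"dy":0,"dz":0,"ax":0,"ay":0,"az":0,"claw":0.36},{"dx":0,"dy":0,"dz":0,"ax":0,"ay":0,"az":0,"claw":0.36},{"dx":0,"dy":0,"dz":0,"ax":0,"ay":0,"az":0,"claw":0.36}]'; python3 k.py; python3 st.py w13.png
```

```text
clock: 14.95
position: [0.5373, 0.1388, 0.1213]
eef_rot: [-3.141, -0.0, 2.254]
ft_force: [-1.1, -0.8, 0.2]
grip_width: 0.0308
finger_force: 0.0
tool y 114.3 F 0.4 keeper tilt -0.04 3263
t 15.05 z 0.1214 fix xy mm [180.  114.3] yaw 89.91 F fix [ 0.1 -0.8] 0.6 w 0.03078259769852174
ring/brass n 5095 x [162.  185.3 199.7] y [123.7 149.3 187.5]
```

View pics/w13.png

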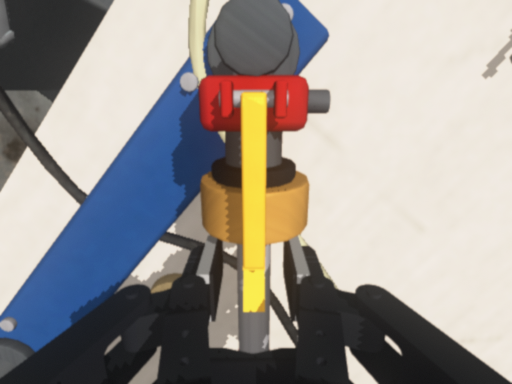

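```bash
python3 -m inch '[{"dx":0,"dy":0,"dz":-0.5,"ax":0,"ay":0,"az":0,"claw":0.36},{"dx":0,"dy":0,"dz":-1.5,"ax":0,"ay":0,"az":0,"claw":0.36},{"dx":0,"dy":0,"dz":-2,"ax":0,"ay":0,"az":0,"claw":0.36},{"dx":0,"dy":0,"dz":-2,"ax":0,"ay":0,"az":0,"claw":0.36},{"dx":0,"dy":0,"dz":-1.5,"ax":0,"ay":0,"az":0,"claw":0.36},{"dx":-1.5,"dy":0,"dz":-0.5,"ax":0,"ay":0,"az":0,"claw":0.36},{"dx":-1.5,"dy":0,"dz":0,"ax":0,"ay":0,"az":0,"claw":0.36},{"dx":0,"dy":0,"dz":0,"ax":0,"ay":0,"az":0,"claw":0.36},{"dx":0,"dy":0,"dz":0,"ax":0,"ay":0,"az":0,"claw":0.36}]'; python3 k.py
python3 - <<'E'
from h import *
f=grab_frame('wrist');T=np.load('T.npy');c,q=np.cos(T[2]),np.sin(T[2]);R=np.array([[c,-q],[q,c]])
C=cloud(f);g=(C[...,:2]-T[:2])@R;im=f['pixels'].astype(int);L=g[...,1]-.06;x=g[...,0]-.18
w=(abs(x)>.006)&(abs(x)<.02)&(L>.04)&(L<.13)&(C[...,2]>.06)&(C[...,2]<.09)
b=w&(im[...,0]>1.6*im[...,2])&(im[...,1]>1.2*im[...,2]);r=w&(im[...,0]>2.2*im[...,1]);k=w&(im.max(2)<75)&(im.max(2)-im.min(2)<20)&(abs(x)<.017)&(C[...,2]>.066)
y=(im[...,1]>2*im[...,2])&(im[...,1]>.72*im[...,0])&(abs(x)<.004)&(C[...,2]>.06)
for n,m in (('ring',b),('red',r),('black',k)):print(n,m.sum(),(1000*np.percentile(L[m],[2,10,50,90,98])).round(1))
print('keeper',[(l,round(1000*np.median(C[...,2][y&(abs(L-l/1000)<.001)]),1)) for l in range(56,120,4) if (y&(abs(L-l/1000)<.001)).any()])
save(f['pixels'],'w14.png');print(sense()['clock'],sense()['ft_force'])
E
```

```text
clock: 15.95
position: [0.556, 0.1146, 0.2001]
eef_rot: [-3.14, -0.001, 2.253]
ft_force: [-0.6, -1.4, 0.5]
grip_width: 0.0306
finger_force: 0.0
tool y 84.0 F 0.3 keeper tilt -0.069 1395
ring 1969 [ 75.2  77.5  88.2 119.  123.6]
red 1076 [117.6 118.9 123.6 128.5 129.6]
black 532 [ 97.3  98.  101.5 114.6 116.6]
keeper [(56, np.float64(94.1)), (60, np.float64(91.4)), (64, np.float64(88.3)), (68, np.float64(85.9)), (72, np.float64(94.1)), (76, np.float64(94.3)), (80, np.float64(94.4)), (84, np.float64(94.2)), (88, np.float64(94.0)), (92, np.float64(94.2)), (96, np.float64(94.2)), (100, np.float64(94.4)), (104, np.float64(94.4)), (108, np.float64(94.1)), (112, np.float64(94.0)), (116, np.float64(94.3))]
16.05 [ 0.56633277 -0.06946876 -0.69037197]
```

The keeper is level, as it was at rest. The ring's rear face is at about 75 mm, and the buffer face has moved from 91 to about 96.5 mm, so it is held in by about 5 mm. The robot is clear.

```bash
python3 -c "
from station import *
print(job_done())"
```

```text
the job is handed in; nothing more can be done
None
```

I pushed the brass ring round the bend and onto the second leg, where the keeper hook has dropped behind it, the buffer is held in by about 5 mm and the arm is clear. I handed the job in after about 16 s of the 45 s; the hand-in returned no verdict.

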